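Balance an amplifier board at the inspection mark with a sprung lever

TASK

The amplifier board on the tilting inspection cradle lies tipped on one rest. Using only the cradle's sprung hand lever, bring the board up so that its pointer stands between the two prongs of the index clip and keep it there for at least 6 s without a break, then lay the board gently down on its other rest, at no time letting it turn faster than about half a radian per second, and let go of the lever. Do not touch the board itself and leave the index clip where it is set.

Things in the scene. Friction and masses are not known exactly. Their poses are not given: they have to be found in the camera images.
- stand: Inspection cradle, fixed to the table: grey base plate 270 x 500 x 12 mm (x by y), two bearing uprights, two rubber-topped rests. Origin: centre of the plate's underside, on the table; x points away from the robot's side, y left, z up; it may stand yawed. The level pivot axis runs along its x, 115 mm above the table, over the plate's middle.
- pivot (a point): Point on the pivot axis in the plane of the hand lever: 112 mm from the stand's centre on the robot's side (-x), 115 mm above the table. With the lever's absolute angle A = joint rocker + joint lever, the knob lies at (0, -150 sin A, 150 cos A) mm from here in the stand's axes.
- knob (a point): Centre of the lever's grey grip: a cylinder 32 mm in diameter, 40 mm long, lying parallel to the pivot axis on top of a 10 mm rod, 150 mm from the pivot. Best taken from above with the fingers closing across it (along the stand's y), firmly; it turns between the pads as the lever swings. The board's near edge is 50 mm from the grip's centre in plan, but at least 60 mm lower.
- lever (a joint): Angle (rad) of the hand lever relative to the board, same sign as joint rocker; free travel -1.0 to 1.0. Only a torsion spring, nominally 0.64 N m/rad with its rest at 0 (damping 0.02 N m s/rad), joins the lever to the board's shaft. Lever mass 0.09 kg. Let go, it stands over the board within 0.05.
- rocker (a joint): Tilt (rad) of the board: 0 level, positive = left end (stand's +y) up, pointer leaning to -y. Stops on the rests at -0.32 (left end down, the start) and +0.32 (right end down, the finish). Top-heavy: between the rests gravity beats the spring, so with the lever held still the board drifts off, time constant 0.45 to 0.75 s; it must be balanced all the time.
- amp: Amplifier board with carrier, heat sinks, parts and pointer, 2.3 kg, 410 mm long (y), 125 mm wide (x), up to 65 mm above the pivot; origin on the pivot axis. Nominal inertia 0.06 kg m2 about the pivot; gravity tips it off level with 0.85 N m per rad (hidden masses: +-15 %, and a constant torque up to 0.1 N m either way). Bearing friction 0.002 N m and 0.012 N m s/rad. Not to be touched.
- pointer_tip (a point): Tip of the brass pointer, 128 mm above the pivot axis when level, 96 mm beyond the stand's centre (+x side). It is fixed to the board and turns with it.
- index (a joint): Setting (rad) of the dark index clip on the scale arc, on the same axis, zero and sign as joint rocker: the pointer stands midway between the prongs when joint rocker equals it. Set between -0.12 and 0.12; stiff, not to be moved.
- index_mid (a point): Point midway between the clip's two prongs, 140 mm from the pivot axis, 96 mm beyond the stand's centre. The prongs reach down on both sides of the pointer's path; the pointer's middle line is between them within 0.1 rad (13 mm at the tip) either side of the middle.

How it is judged:
On the way:
1. the pointer stays between the prongs (within 0.1 rad of the middle) for 6 s (angle between the z axis of pointer_tip and the z axis of index_mid, either way round below 0.1 rad), for 6 s.
At the end, for the whole second after the job is handed in: The board rests on its other rest (tilt above 0.29 rad, slower than 0.05 rad/s), the lever is let go and stands over the board (within 0.2 rad of its spring's rest), and the index clip is within 10 mm of where it was (value of joint rocker above 0.29 rad and velocity of joint rocker between -0.05 and 0.05 rad/s and value of joint lever between -0.2 and 0.2 rad and distance of index_mid from where it was at the start of the episode below 0.01 m); the robot touches nothing.
It fails at once if the board turns faster than 0.7 rad/s (velocity of joint rocker above 0.7 rad/s or velocity of joint rocker below -0.7 rad/s).
It fails at once if the robot touches the board (contact force between any of the arm, the fingers and amp above 0.5 N).
It fails at once if the index clip is moved by more than 10 mm (distance of index_mid from where it was at the start of the episode above 0.01 m).
It also fails if it takes over 69 s, if anything falls off the work surface, if the arm or the gripper's body presses on something with over 40 N, if the wrist force passes 120 N, or if a joint passes its speed limit or range.

ROBOT

A 6-joint arm with a two-finger parallel gripper is mounted at the origin on the work surface. World frame = base frame: x ahead of the robot, y to its left, z up, the work surface at z = 0. Lengths are in m, angles in rad, forces in N, time in s.
With the tool pointing down it reaches from about 0.425 to 0.95 m from the base axis. Payload 3.5 kg.
Tool frame: the origin (TCP) lies midway between the tips of the shut fingers; the grasp point (between the pads) lies 19 mm behind it; z points along the fingers, y is the direction in which the jaws open and shut (so a half turn about z gives the same grasp; the last joint's range is limited). The gripper opens to 85 mm and grips with 20 to 120 N. Pads are 22 mm wide; open, the fingers measure 114 mm over their backs; the gripper's body (76 mm by 85 mm) begins 54 mm behind the grasp point. The pads swing forward as they close: fully open they stand 13 mm farther back than shut.
Start: joints at [-1.416, 0.286, 1.577, -0, 1.279, -0.15], TCP at [0.203, -0.644, 0.231] pointing down, gripper open.
Joint ranges: [-2.77, 2.77], [-0.9, 2.22], [0.21, 2.48], [-1.53, 4.67], [0.24, 2.81], [-2.84, 2.84]. Speed limits (rad/s): [2.79, 2.79, 3.14, 3.14, 3.14, 3.14].

INTERFACE

Orientations are given as a unit quaternion [x, y, z, w].
In Python, from plant import * gives the robot as it stands.
- The arm moves only by the shell command python3 -m jog 'ROWS' [FORCE]. ROWS is a JSON object of lists of equal length, an entry for each row: "travel": the shift along the world's x, y, z in mm, a list of three; "dr": the turn, a rotation vector about the world's x, y, z in degrees, a list of three; "jaw": the closure in counts, from 0 (fully open) to 255 (shut). In form: {"travel": [[x, y, z], ...], "dr": [[wx, wy, wz], ...], "jaw": [jaw, ...]}. A call has 1 to 5 rows; each row shifts and turns the commanded pose from where the row before left it; what a row does not reach is not made up. A row lasts 1/12 s, in which the tool goes at most 41.7 mm and 7.16 degrees, less where a joint would pass 70% of its speed; a pose out of reach is approached as far as the arm can. A call is refused whole if a number of a shift passes 41.7 or a number of a turn 7.16, either way. A call with a gripper value outside its range is refused whole. The fingers move at their own pace and stop on an object; FORCE is the grip in N (left out, the last holds). Time passes only in rows, so rows that do not move let the fingers close. It gives the time, the measured TCP pose, the force and the opening at its end, in the units of the state.
- get_state(): the state, without advancing time (a new reading comes with each control period).
- read_camera(name): name is "scene" or "side" or "wrist"; returns the picture (400x640x3 uint8, red, green, blue); there is no depth.
- camera_info(name): a dict with "K" (3x3 intrinsics, pixels), "R" (3x3) and "t" (3): a world point X has camera coordinates R X + t; the wrist camera has in their place "mount" (4x4, takes a point from camera to tool coordinates, whose origin is the TCP and whose axes are the flange's). Camera axes: x right, y down, z forward; pixel columns grow to the right and rows downward; lengths in m; the calibration is good to about 2 mm. A picture is of the moment at which its call begins: read the wrist's pose just before it. camera_info takes no time and is no camera call.
- sign_off(): hands the job in, once; it reports no verdict.
The state is a dict: "time": time; "qpos": joint angles; "dq": joint speeds; "joint_efforts": joint torques, N m; "eef_pos": TCP position; "tcp_rot": TCP orientation; "contact_force": force on the tool from outside, world axes, zero at the start; "wrist_torque": the same for the moment, N m; "opening": opening from 0.0 (shut) to 1.0 (fully open).
Only numpy, scipy, OpenCV 4.12 (cv2) and the standard library are available. Lean on these libraries where they do the work, as an engineer would, in place of code of your own. Each camera call takes 0.05 s, during which the arm holds its last target. There are 200 camera calls.

## Working session

There is one attempt and no reset: what is moved stays moved. The work goes in short steps, Python scripts to look and compute and a shell command to move; the robot and the scene stay as the last step left them, time stands still between calls to the robot, and variables do not carry over. Pictures are saved under pics/ and viewed, about 8 in all and at most 12, crops included, and the job is handed in when it is done.

```bash
ls; mkdir -p pics; python3 - <<'E'
from plant import *
import cv2,numpy as np
for n in("scene","side"):
    im=read_camera(n); cv2.imwrite(f"pics/{n}0.png",im[...,::-1])
    c=camera_info(n); R=np.array(c["R"]);print(n,np.array(c["K"]).round(1).tolist(),"pos",(-R.T@np.array(c["t"])).round(3),"fwd",R[2].round(3))
s=get_state();print(s)
E
```

```text
pics
scene [[519.5, 0.0, 321.6], [0.0, 519.5, 204.6], [0.0, 0.0, 1.0]] pos [ 0.951 -0.037  0.816] fwd [-0.453  0.091 -0.887]
side [[440.2, 0.0, 315.2], [0.0, 440.2, 196.1], [0.0, 0.0, 1.0]] pos [ 0.354 -0.331  0.647] fwd [ 0.385  0.548 -0.742]
{'time': 0.1, 'qpos': array([-1.41599942e+00,  2.87071035e-01,  1.57801879e+00,  1.35932616e-05,
        1.27862320e+00, -1.49981412e-01]), 'dq': array([ 0.00144568, -0.00096765, -0.00286023,  0.0001615 ,  0.00124046,
        0.00062833]), 'joint_efforts': array([ 9.80407094e-04, -4.07298088e+01, -2.93696791e+01, -1.29689952e-04,
        3.43130712e-03, -2.95641485e-06]), 'eef_pos': array([ 0.202506  , -0.6432853 ,  0.23009594]), 'tcp_rot': array([ 9.88410967e-01,  1.51798008e-01,  3.95383963e-06, -1.06019678e-03]), 'contact_force': array([-0.61845306, -0.21645532,  0.2093231 ]), 'wrist_torque': array([-0.07793209, -0.06145664,  0.01553434]), 'opening': 0.9999158567252868}
```

View pics/scene0.png

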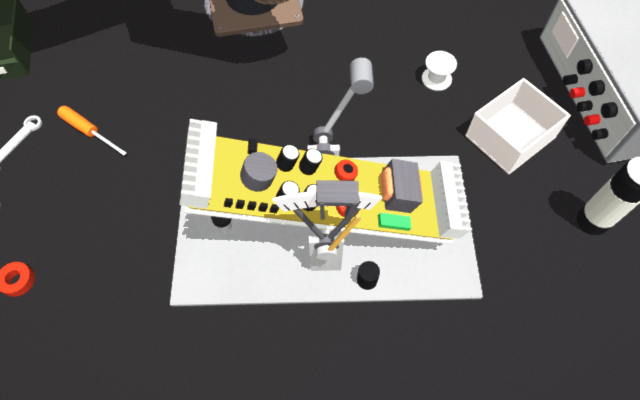

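View pics/side0.png

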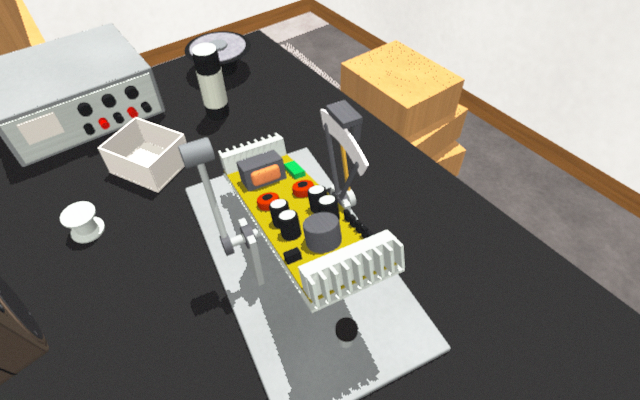

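```bash
cat > h.py <<'E'
from plant import *
import cv2,numpy as np,json
CI={n:{k:np.array(v) for k,v in camera_info(n).items() if k in("K","R","t")} for n in("scene","side")}
def proj(n,X):
    c=CI[n];p=(c["R"]@np.atleast_2d(X).T+c["t"][:,None]);p=c["K"]@p;return (p[:2]/p[2]).T
def ray(n,u,v):
    c=CI[n];d=c["R"].T@np.linalg.inv(c["K"])@np.array([u,v,1.]);return -c["R"].T@c["t"],d
def onz(n,u,v,z):
    o,d=ray(n,u,v);return o+d*(z-o[2])/d[2]
E
python3 - <<'E'
from h import *
im=cv2.imread("pics/scene0.png");hsv=cv2.cvtColor(im,cv2.COLOR_BGR2HSV)
m=((hsv[...,1]<40)&(hsv[...,2]>120)).astype(np.uint8)
n,l,st,_=cv2.connectedComponentsWithStats(m)
i=1+np.argmax(st[1:,4]);pm=(l==i)
def fit(pts):
    p=np.array(pts,float);a=cv2.fitLine(p.astype(np.float32),cv2.DIST_HUBER,0,.01,.01).ravel();return a
bot=[(x,np.max(np.where(pm[:,x]))) for x in range(185,470,5)]
top=[(x,np.min(np.where(pm[:,x])[0])) for x in range(375,455,4)]
L=[(np.min(np.where(pm[y])),y) for y in range(240,295,3)]
Rr=[(np.max(np.where(pm[y])),y) for y in range(240,292,3)]
def X(a,b):
    A=np.array([a[:2],-b[:2]]).T;s=np.linalg.solve(A,b[2:]-a[2:]);return a[2:]+a[:2]*s[0]
f={k:fit(v) for k,v in dict(b=bot,t=top,l=L,r=Rr).items()}
C={k:X(f[k[0]],f[k[1]]) for k in("bl","br","tl","tr")}
W={k:onz("scene",*v,.012 if k[0]=='t' else .006) for k,v in C.items()}
for k in C: print(k,C[k].round(1),W[k].round(4), onz("scene",*C[k],.012).round(4))
for a,b in("bl br","tl tr","bl tl","br tr"and"br tr"),:pass
E
python3 - <<'E'
import cv2
a=cv2.imread("pics/scene0.png")[40:310,165:490]
cv2.imwrite("pics/crop1.png",cv2.resize(a,None,fx=2.2,fy=2.2,interpolation=cv2.INTER_CUBIC))
E
```

```text
bl [169.4 305.3] [ 0.6679 -0.2279  0.006 ] [ 0.67   -0.2265  0.012 ]
br [482.8 297.8] [0.7543 0.2669 0.006 ] [0.7558 0.2647 0.012 ]
tl [185.7 161. ] [ 0.4043 -0.1801  0.012 ] [ 0.4043 -0.1801  0.012 ]
tr [457.3 155.5] [0.4901 0.3095 0.012 ] [0.4901 0.3095 0.012 ]Traceback (most recent call last):
  File "<stdin>", line 18, in <module>
ValueError: too many values to unpack (expected 2)
```

View pics/crop1.png

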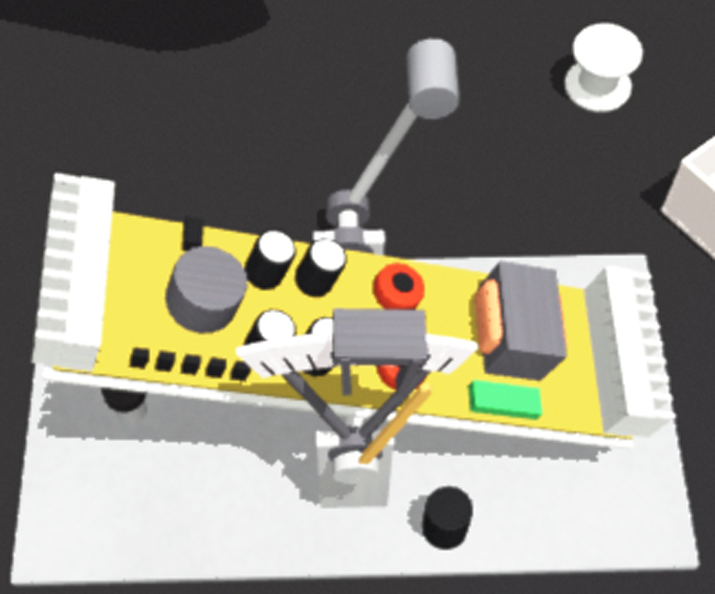

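```bash
cat >> h.py <<'E'
YAW=-0.174;CEN=np.array([.579,.042,0]);RS=np.array([[np.cos(YAW),-np.sin(YAW),0],[np.sin(YAW),np.cos(YAW),0],[0,0,1]])
def loc(X): return RS.T@(np.asarray(X)-CEN)
def wor(x): return RS@np.asarray(x,float)+CEN
def onxl(n,u,v,xl):
    o,d=ray(n,u,v);o=loc(o);d=RS.T@d;return o+d*(xl-o[0])/d[0]
def knob(A): return wor([-.112,-.15*np.sin(A),.115+.15*np.cos(A)])
def brass(im):
    h=cv2.cvtColor(im[...,::-1].copy() if 0 else im,cv2.COLOR_RGB2HSV)
    m=(h[...,0]>12)&(h[...,0]<22)&(h[...,1]>110)&(h[...,2]>80)
    q=np.zeros_like(m);q[180:265,270:400]=1;m=(m&q).astype(np.uint8)
    n,l,st,c=cv2.connectedComponentsWithStats(m)
    return (l==1+np.argmax(st[1:,4])) if n>1 else m>0
def tri(a,b):
    o1,d1=ray("scene",*a);o2,d2=ray("side",*b)
    s=np.linalg.lstsq(np.array([d1,-d2]).T,o2-o1,rcond=None)[0];p,q=o1+d1*s[0],o2+d2*s[1];return (p+q)/2,np.linalg.norm(p-q)
E
python3 - <<'E'
from h import *
sc=cv2.imread("pics/scene0.png")[...,::-1].copy();sd=cv2.imread("pics/side0.png")[...,::-1].copy()
for A in(-.27,-.32,-.37):
    k=knob(A);print("knob",A,k.round(4),proj("scene",k).round(1),proj("side",k).round(1))
def grey(im,x0,y0,x1,y1,lo,hi):
    h=cv2.cvtColor(im,cv2.COLOR_RGB2HSV);m=(h[...,1]<60)&(h[...,2]>lo)&(h[...,2]<hi);q=np.zeros_like(m);q[y0:y1,x0:x1]=1
    n,l,st,c=cv2.connectedComponentsWithStats((m&q).astype(np.uint8));i=1+np.argmax(st[1:,4]);return st[i],c[i]
a=grey(sc,345,55,380,95,90,256);b=grey(sd,175,135,218,167,80,256);print(a,b)
p,e=tri(a[1],b[1]);print("knob tri",p.round(4),e,"loc",loc(p).round(4))
a=grey(sc,300,170,372,206,60,125);b=grey(sd,318,92,366,128,40,125);print(a,b)
p,e=tri(a[1],b[1]);print("clip tri",loc(p).round(4),e,"ang",-np.arctan2(loc(p)[1],loc(p)[2]-.115))
m=brass(sc);ys,xs=np.where(m);print("brass",m.sum(),xs.min(),xs.max(),ys.min(),ys.max())
P=np.array([onxl("scene",x,y,.096) for x,y in zip(xs,ys)]);y,z=P[:,1],P[:,2]-.115
v=cv2.fitLine(np.c_[y,z].astype(np.float32),cv2.DIST_L2,0,.01,.01).ravel();print("dir ang",-np.arctan(v[0]/v[1]),"mean ang",-np.arctan2(y.mean(),z.mean()),z.min(),z.max(),v)
print("pred pointer",proj("scene",[wor([.096,.128*np.sin(.32),.115+.128*np.cos(.32)]),wor([.096,0,.115])]).round(1))
E
```

```text
knob -0.27 [0.4756 0.1008 0.2596] [[351.5  74.4]] [[199.8 156.2]]
knob -0.32 [0.4769 0.1079 0.2574] [[356.6  75.4]] [[198.6 154.1]]
knob -0.37 [0.4781 0.1148 0.2548] [[361.5  76.5]] [[197.5 152.3]]
(array([345,  57,  29,  38, 796], dtype=int32), array([360.68718593,  76.07160804])) (array([ 175,  135,   40,   32, 1052], dtype=int32), array([192.50285171, 151.47243346]))
knob tri [0.4743 0.1162 0.2551] 0.0059390379440924694 loc [-0.1159  0.0549  0.2551]
(array([316, 200,  44,   6, 116], dtype=int32), array([336.35344828, 203.72413793])) (array([318,  92,  48,  36, 878], dtype=int32), array([339.66856492, 109.37699317]))
clip tri [0.0902 0.0173 0.275 ] 0.0187462834178202 ang -0.1076561963170392
brass 225 328 359 213 250
dir ang -0.3073872 mean ang -0.31063598602417963 0.013759912241524938 0.13027273521683502 [0.30256933 0.9531274  0.02277705 0.07095017]
pred pointer [[359.2 216.1]
 [326.1 253.8]]
```

```bash
python3 - <<'E'
from h import *
p,e=tri((337.3,192.3),(345,113));print("clip tri",loc(p).round(4),e,"ang",-np.arctan2(loc(p)[1],loc(p)[2]-.115))
for nm,u,v in(("prong tip",322.5,218),("prong top",321.5,205),("blk L",316.4,198),("blk R",358,197)):
    q=onxl("scene",u,v,.096);print(nm,q.round(4),-np.arctan2(q[1],q[2]-.115), np.hypot(q[1],q[2]-.115))
a=cv2.imread("pics/scene0.png")[160:265,265:405]
b=cv2.imread("pics/side0.png")[90:195,300:400]
a=cv2.resize(a,None,fx=5,fy=5,interpolation=cv2.INTER_CUBIC);cv2.imwrite("pics/crop2.png",a)
E
python3 -m jog '{"travel":[[22,29,10],[22,29,10],[22,29,10],[22,29,10],[22,29,10]],"dr":[[0,0,-5.5],[0,0,-5.5],[0,0,-5.5],[0,0,-5.5],[0,0,-5.4]],"jaw":[0,0,0,0,0]}' 60
python3 -m jog '{"travel":[[22,29,10],[22,29,10],[22,29,10],[22,29,10],[22,29,10]],"dr":[[0,0,0],[0,0,0],[0,0,0],[0,0,0],[0,0,0]],"jaw":[0,0,0,0,0]}'
python3 -m jog '{"travel":[[5,38,0],[5,38,0],[5,38,0],[5,38,0],[5,38,0]],"dr":[[0,0,0],[0,0,0],[0,0,0],[0,0,0],[0,0,0]],"jaw":[0,0,0,0,0]}'
```

```text
clip tri [0.0858 0.012  0.2798] 0.0007829195910499382 ang -0.07269785700831435
prong tip [ 0.096  -0.0053  0.2333] 0.045101404001600204 0.11845147270211993
prong top [ 0.096  -0.0066  0.2686] 0.04286062744564332 0.15369683854134103
blk L [ 0.096  -0.0125  0.2864] 0.07272400216336139 0.1718373422196512
blk R [0.096  0.0357 0.2867] -0.20481476781882285 0.17537964239937068
time: 0.52
eef_pos: [0.3132, -0.4971, 0.281]
tcp_rot: [0.996, -0.089, -0.0, -0.001]
contact_force: [0.9, 0.3, -0.0]
opening: 0.997
time: 0.93
eef_pos: [0.4232, -0.352, 0.3313]
tcp_rot: [0.996, -0.087, -0.0, -0.0]
contact_force: [-0.1, 0.2, 0.9]
opening: 0.999
time: 1.35
eef_pos: [0.4472, -0.1619, 0.3308]
tcp_rot: [0.996, -0.087, -0.0, -0.0]
contact_force: [0.6, -0.3, -0.3]
opening: 1.002
```

View pics/crop2.png

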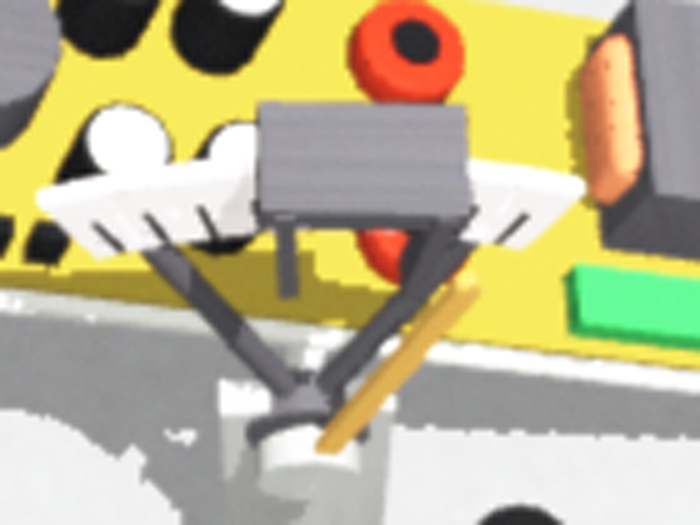

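```bash
python3 -m jog '{"travel":[[3.8,34,0],[3.8,34,0],[3.8,34,0],[3.8,34,0],[3.8,34,0]],"dr":[[0,0,0],[0,0,0],[0,0,0],[0,0,0],[0,0,0]],"jaw":[0,0,0,0,0]}'
python3 -m jog '{"travel":[[3.8,34,0],[3.8,34,0],[3.4,37,0],[0,0,0],[0,0,0]],"dr":[[0,0,0],[0,0,0],[0,0,0],[0,0,0],[0,0,0]],"jaw":[0,0,0,0,0]}'
python3 -m jog '{"travel":[[0,0,-20],[0,0,-20],[0,0,-20],[0,0,-20],[0,0,-17]],"dr":[[0,0,0],[0,0,0],[0,0,0],[0,0,0],[0,0,0]],"jaw":[0,0,0,0,0]}'
python3 - <<'E'
from h import *
s=get_state();print(s["eef_pos"],s["opening"]);a=read_camera("scene")[20:270,230:430];b=read_camera("side")[90:340,100:350]
cv2.imwrite("pics/c3.png",cv2.resize(np.hstack([a,b])[...,::-1],None,fx=1.7,fy=1.7))
E
```

```text
time: 1.77
eef_pos: [0.4661, 0.0079, 0.331]
tcp_rot: [0.996, -0.087, -0.0, -0.0]
contact_force: [0.7, 0.4, -0.1]
opening: 1.002
time: 2.18
eef_pos: [0.4771, 0.1128, 0.3307]
tcp_rot: [0.996, -0.085, -0.001, 0.0]
contact_force: [0.8, -0.3, -0.7]
opening: 0.999
time: 2.6
eef_pos: [0.477, 0.1097, 0.2325]
tcp_rot: [0.996, -0.088, -0.001, 0.0]
contact_force: [1.1, -0.4, -0.9]
opening: 0.999
[0.4770159  0.10965404 0.2325138 ] 0.9985297345053493
```

View pics/c3.png

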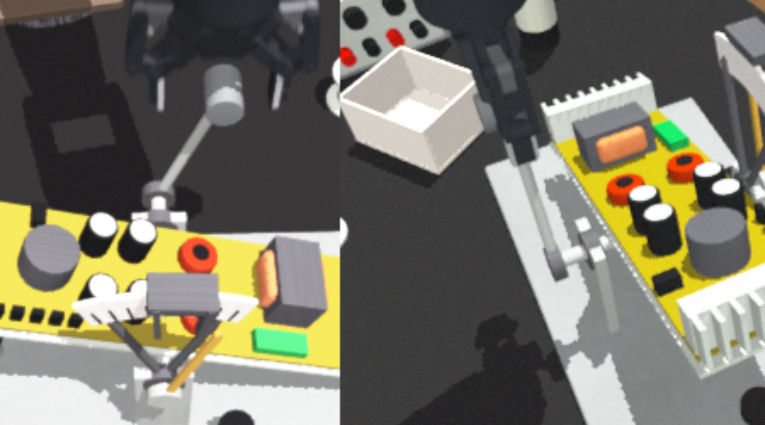

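```bash
cat > m.py <<'E'
# m.py k [ref [vmax]] : k plan rows were just run; update the estimate, plan the next 5 rows towards ref
import sys,os
from h import *
k=int(sys.argv[1]);ref=float(sys.argv[2]) if len(sys.argv)>2 else None;vm=float(sys.argv[3]) if len(sys.argv)>3 else .3
a,ka,d,dl,h=3.5,10.7,.53,.33,1/120
s=get_state();tcp=np.array(s["eef_pos"]);l=loc(tcp);A=float(np.arcsin(-l[1]/.15))
im=read_camera("scene");m=brass(im);ys,xs=np.where(m)
P=np.array([onxl("scene",x,y,.096) for x,y in zip(xs,ys)]);y,z=P[:,1],P[:,2]-.115
th=float(-np.arctan(np.median(y[z>.04]/z[z>.04])))-.008
if os.path.exists("st.json"): S=json.load(open("st.json"))
else: S=dict(x=[-.32,0,0],P=np.diag([1e-4,1e-4,1.]).tolist(),A=A,plan=[],off=[float(l[0]),float(l[2]-.15*np.cos(A))])
x=np.array(S["x"]);C=np.array(S["P"])
F=np.eye(3)+h*np.array([[0,1,0],[a,-d,1],[0,0,0]])
def step(x,A,Ad):
    x=x+h*np.array([x[1],a*x[0]-d*x[1]+ka*A+dl*Ad+x[2],0])
    if x[0]<-.32: x[0]=-.32;x[1]=max(x[1],0)
    return x
def run(x,C,path):
    for p,q in zip(path[:-1],path[1:]):
        for i in range(10):
            x=step(x,p+(q-p)*(i+.5)/10,(q-p)*12);C=F@C@F.T+np.diag([0,.06**2*h*10,.15**2*h*10])*.1*10*h*12
    return x,C
path=np.array([S["A"]]+S["plan"][:k]);path=path+np.linspace(0,1,len(path))*(A-path[-1]) if k else path
x,C=run(x,C,path)
xp=x.copy();H=np.array([[1,0,0]]);G=C@H.T/(C[0,0]+.004**2);x=x+(G*(th-x[0])).ravel();C=C-G@H@C
rest=th<-.305 and x[1]<.05
if rest: x[:2]=[-.32,0];x[2]=min(x[2],-(a*-.32+ka*A)) if ref is None else x[2];C[0,1:]=C[1:,0]=0
print(f"t{s['time']:.2f} A{A:.3f} th{th:.3f} n{m.sum()} pred{xp[0]:.3f} | est th{x[0]:.3f} w{x[1]:.3f} b{x[2]:.2f} Fy{s['contact_force'].round(1)} z{(l[2]-.15*np.cos(A)-S['off'][1])*1e3:.1f}mm op{s['opening']:.2f}")
for i in range(6): x=step(x,A,0)
S["plan"]=S["plan"][k:]
if ref is not None:
    xs_,Ai=x.copy(),A;plan=[];rows=[];cur=tcp.copy()
    for r in range(5):
        v=np.clip(1.5*(ref-xs_[0]),-vm,vm);acc=4*(v-xs_[1])
        An=np.clip((acc-a*xs_[0]+d*xs_[1]-xs_[2])/ka,Ai-.12,Ai+.12);An=np.clip(An,-.6,.65)
        tgt=wor([S["off"][0],-.15*np.sin(An),.15*np.cos(An)+S["off"][1]])
        rw=np.round((tgt-cur)*1e3*2)/2;cur=cur+rw/1e3;An=float(np.arcsin(-loc(cur)[1]/.15))
        for i in range(10): xs_=step(xs_,Ai+(An-Ai)*(i+.5)/10,(An-Ai)*12)
        rows.append(rw.tolist());plan.append(An);Ai=An
    S["plan"]=plan;print("rows",rows,"A",np.round(plan,3),"-> th,w",xs_[:2].round(3))
S.update(x=x.tolist(),P=C.tolist(),A=A);json.dump(S,open("st.json","w"))
E
python3 -m jog '{"travel":[[0.5,2.5,0],[0.5,2.5,0],[0,0,0],[0,0,0],[0,0,0]],"dr":[[0,0,0],[0,0,0],[0,0,0],[0,0,0],[0,0,0]],"jaw":[0,0,255,255,255]}' 60
python3 -m jog '{"travel":[[0,0,0],[0,0,0],[0,0,0],[0,0,0],[0,0,0]],"dr":[[0,0,0],[0,0,0],[0,0,0],[0,0,0],[0,0,0]],"jaw":[255,255,255,255,255]}' 60
python3 m.py 0; python3 m.py 0;cat st.json
```

```text
time: 3.12
eef_pos: [0.4791, 0.1162, 0.2354]
tcp_rot: [0.996, -0.087, 0.001, -0.0]
contact_force: [0.0, 1.0, -0.0]
opening: 0.604
time: 3.53
eef_pos: [0.4788, 0.1163, 0.235]
tcp_rot: [0.996, -0.087, 0.0, -0.0]
contact_force: [-0.0, 1.1, 3.4]
opening: 0.353
t3.53 A-0.382 th-0.319 n227 pred-0.320 | est th-0.320 w0.000 b0.00 Fy[-0.   1.1  3.4] z0.0mm op0.35
t3.58 A-0.382 th-0.320 n226 pred-0.320 | est th-0.320 w0.000 b0.00 Fy[-0.1  1.7  4.2] z-0.0mm op0.36
{"x": [-0.32, 0.0, 0.0], "P": [[7.407407407407407e-06, 0.0, 0.0], [0.0, 0.0001, 0.0], [0.0, 0.0, 1.0]], "A": -0.3815962735515262, "plan": [], "off": [-0.11157577653522022, 0.09577691482097589]}
```

```bash
python3 -m jog '{"travel":[[-1.5,-8,3],[-1.5,-8,2.5],[-1.5,-8,2],[-1.5,-8,1.5],[-1,-8,1]],"dr":[[0,0,0],[0,0,0],[0,0,0],[0,0,0],[0,0,0]],"jaw":[255,255,255,255,255]}'
python3 m.py 0; python3 m.py 0
```

```text
time: 4.05
eef_pos: [0.4725, 0.0801, 0.2476]
tcp_rot: [0.996, -0.087, 0.001, -0.007]
contact_force: [-3.8, 12.8, 13.3]
opening: 0.354
t4.05 A-0.128 th-0.319 n226 pred-0.320 | est th-0.320 w0.000 b0.00 Fy[-3.8 12.8 13.3] z3.1mm op0.35
t4.10 A-0.118 th-0.318 n225 pred-0.320 | est th-0.320 w0.000 b0.00 Fy[-5.5  8.  13. ] z3.4mm op0.36
```

```bash
python3 -m jog '{"travel":[[-0.7,-3.6,-1],[-0.7,-3.6,0],[-0.7,-3.6,0],[-0.7,-3.6,0],[-0.7,-3.6,0]],"dr":[[0,0,0],[0,0,0],[0,0,0],[0,0,0],[0,0,0]],"jaw":[255,255,255,255,255]}' 40
python3 m.py 0; python3 m.py 0
```

```text
time: 4.57
eef_pos: [0.4694, 0.0623, 0.2476]
tcp_rot: [0.996, -0.088, 0.002, -0.007]
contact_force: [-3.2, 13.2, 13.3]
opening: 0.355
t4.57 A-0.007 th-0.318 n225 pred-0.320 | est th-0.320 w0.000 b0.00 Fy[-3.2 13.2 13.3] z1.8mm op0.35
t4.62 A-0.006 th-0.319 n224 pred-0.320 | est th-0.320 w0.000 b0.00 Fy[-4.5 11.8 14.7] z1.8mm op0.36
```

```bash
python3 -m jog '{"travel":[[-0.3,-1.5,0],[-0.3,-1.5,0],[-0.3,-1.5,0],[0,0,0],[0,0,0]],"dr":[[0,0,0],[0,0,0],[0,0,0],[0,0,0],[0,0,0]],"jaw":[255,255,255,255,255]}'
python3 m.py 0
```

```text
time: 5.08
eef_pos: [0.4687, 0.0566, 0.2473]
tcp_rot: [0.996, -0.088, 0.003, -0.005]
contact_force: [-2.8, 8.2, 13.9]
opening: 0.353
t5.08 A0.032 th-0.318 n221 pred-0.320 | est th-0.320 w0.000 b0.00 Fy[-2.8  8.2 13.9] z1.6mm op0.35
```

```bash
python3 -m jog '{"travel":[[-0.3,-1.5,0],[-0.3,-1.5,0],[-0.3,-1.5,0],[0,0,0],[0,0,0]],"dr":[[0,0,0],[0,0,0],[0,0,0],[0,0,0],[0,0,0]],"jaw":[255,255,255,255,255]}'
python3 m.py 0
```

```text
time: 5.55
eef_pos: [0.4681, 0.0525, 0.2474]
tcp_rot: [0.996, -0.087, 0.003, -0.006]
contact_force: [-2.2, 9.1, 13.5]
opening: 0.358
t5.55 A0.059 th-0.318 n225 pred-0.320 | est th-0.320 w0.000 b0.00 Fy[-2.2  9.1 13.5] z1.9mm op0.36
```

```bash
python3 -m jog '{"travel":[[-0.3,-1.5,0],[-0.3,-1.5,0],[-0.3,-1.5,0],[0,0,0],[0,0,0]],"dr":[[0,0,0],[0,0,0],[0,0,0],[0,0,0],[0,0,0]],"jaw":[255,255,255,255,255]}'
python3 m.py 0
```

```text
time: 6.02
eef_pos: [0.4673, 0.0484, 0.2475]
tcp_rot: [0.996, -0.087, 0.003, -0.006]
contact_force: [-2.1, 9.4, 12.7]
opening: 0.354
t6.02 A0.087 th-0.318 n223 pred-0.320 | est th-0.320 w0.000 b0.00 Fy[-2.1  9.4 12.7] z2.3mm op0.35
```

```bash
python3 -m jog '{"travel":[[-0.3,-1.5,0],[-0.3,-1.5,0],[0,0,0],[0,0,0]],"dr":[[0,0,0],[0,0,0],[0,0,0],[0,0,0]],"jaw":[255,255,255,255]}'
python3 m.py 0
```

```text
time: 6.4
eef_pos: [0.4668, 0.0452, 0.2475]
tcp_rot: [0.996, -0.087, 0.003, -0.006]
contact_force: [-1.7, 9.3, 13.7]
opening: 0.36
t6.40 A0.108 th-0.318 n224 pred-0.320 | est th-0.320 w0.000 b-0.04 Fy[-1.7  9.3 13.7] z2.6mm op0.36
```

```bash
python3 -m jog '{"travel":[[-0.3,-1.5,0],[-0.3,-1.5,-0.5],[-0.3,-1.5,0],[0,0,0]],"dr":[[0,0,0],[0,0,0],[0,0,0],[0,0,0]],"jaw":[255,255,255,255]}'
python3 m.py 0
```

```text
time: 6.78
eef_pos: [0.4661, 0.0406, 0.2464]
tcp_rot: [0.996, -0.088, 0.004, -0.006]
contact_force: [-0.1, 9.6, 10.6]
opening: 0.357
t6.78 A0.140 th-0.318 n226 pred-0.320 | est th-0.320 w0.000 b-0.38 Fy[-0.1  9.6 10.6] z2.1mm op0.36
```

```bash
python3 -m jog '{"travel":[[-0.3,-1.5,0],[-0.3,-1.5,-0.5],[-0.3,-1.5,0],[0,0,0]],"dr":[[0,0,0],[0,0,0],[0,0,0],[0,0,0]],"jaw":[255,255,255,255]}'
python3 m.py 0 -0.07 0.3
```

```text
time: 7.17
eef_pos: [0.4652, 0.0354, 0.2462]
tcp_rot: [0.996, -0.087, 0.004, -0.005]
contact_force: [-0.3, 8.1, 11.5]
opening: 0.354
t7.17 A0.176 th-0.316 n228 pred-0.320 | est th-0.320 w0.000 b-0.38 Fy[-0.3  8.1 11.5] z2.8mm op0.35
rows [[-2.5, -10.0, -5.0], [1.0, 4.0, 1.0], [0.5, 4.0, 1.0], [0.5, 3.0, 0.5], [0.5, 2.5, 0.5]] A [0.246 0.218 0.19  0.169 0.152] -> th,w [-0.246  0.269]
```

```bash
python3 -m jog '{"travel":[[-0.3,-1.5,0],[-0.3,-1.5,-0.5],[0,0,0]],"dr":[[0,0,0],[0,0,0],[0,0,0]],"jaw":[255,255,255]}'
python3 m.py 0
```

```text
time: 7.47
eef_pos: [0.4645, 0.0318, 0.2451]
tcp_rot: [0.996, -0.087, 0.004, -0.004]
contact_force: [0.6, 5.8, 10.7]
opening: 0.355
t7.47 A0.200 th-0.298 n227 pred-0.320 | est th-0.318 w0.019 b-0.38 Fy[ 0.6  5.8 10.7] z2.3mm op0.36
```

```bash
python3 - <<'E'
import json
S=json.load(open("st.json"));S["x"]=[-.293,.1,-.75];S["P"]=[[1e-5,0,0],[0,.0015,0],[0,0,.12]];S["plan"]=[];json.dump(S,open("st.json","w"))
E
sed -i 's/th<-.305 and x\[1\]<.05/False/; s/.004\*\*2/.003**2/' m.py
python3 m.py 0 -0.07 0.3
```

```text
t7.52 A0.200 th-0.292 n230 pred-0.293 | est th-0.292 w0.100 b-0.75 Fy[1.  5.6 9.8] z2.3mm op0.36
rows [[-1.5, -5.5, -3.5], [0.5, 3.5, 0.5], [0.5, 3.5, 1.0], [1.0, 4.0, 0.5], [0.5, 3.0, 0.5]] A [0.239 0.215 0.191 0.163 0.143] -> th,w [-0.198  0.249]
```

```bash
python3 -m jog '{"travel":[[-1.5,-5.5,-3.5],[0.5,3.5,0.5],[0.5,3.5,1]],"dr":[[0,0,0],[0,0,0],[0,0,0]],"jaw":[255,255,255]}' | head -1
python3 m.py 3 -0.07 0.3
```

```text
time: 7.82
t7.82 A0.220 th-0.223 n210 pred-0.236 | est th-0.224 w0.366 b-0.55 Fy[ 0.1 -6.   8.5] z1.3mm op0.36
rows [[2.5, 17.5, 1.5], [1.5, 9.5, 0.5], [0.5, 0.5, 0.0], [-0.0, 0.0, 0.0], [-0.0, -0.0, 0.0]] A [0.101 0.036 0.032 0.032 0.032] -> th,w [-0.082  0.148]
```

```bash
python3 -m jog '{"travel":[[2.5,17.5,1.5],[1.5,9.5,0.5],[0.5,0.5,0]],"dr":[[0,0,0],[0,0,0],[0,0,0]],"jaw":[255,255,255]}' | head -1
python3 m.py 3 -0.07 0.3
```

```text
time: 8.12
t8.12 A0.037 th-0.113 n193 pred-0.115 | est th-0.113 w0.277 b-0.53 Fy[-0.5 -6.5 14.4] z0.8mm op0.35
rows [[-0.5, 3.0, -1.0], [-0.0, -0.5, 0.0], [-0.5, -1.0, 0.0], [0.0, -1.0, 0.0], [-0.0, -1.0, 0.0]] A [0.018 0.021 0.028 0.035 0.041] -> th,w [-0.05   0.028]
```

```bash
python3 -m jog '{"travel":[[-0.5,3,-1],[0,-0.5,0],[-0.5,-1,0]],"dr":[[0,0,0],[0,0,0],[0,0,0]],"jaw":[255,255,255]}' | head -1
python3 m.py 3 -0.07 0.3
```

```text
time: 8.42
t8.42 A0.036 th-0.031 n177 pred-0.058 | est th-0.033 w0.220 b-0.31 Fy[ 2.8 -6.8 14.4] z0.7mm op0.36
rows [[1.5, 14.5, -1.0], [-0.0, -2.0, 0.0], [-0.5, -2.5, 0.5], [-0.5, -2.5, -0.0], [-0.5, -2.0, -0.0]] A [-0.061 -0.048 -0.031 -0.014 -0.   ] -> th,w [-0.002 -0.062]
```

```bash
python3 -m jog '{"travel":[[1.5,14.5,-1],[0,-2,0],[-0.5,-2.5,0.5]],"dr":[[0,0,0],[0,0,0],[0,0,0]],"jaw":[255,255,255]}' | head -1
python3 m.py 3 -0.07 0.3
```

```text
time: 8.72
t8.72 A-0.056 th0.001 n169 pred0.000 | est th0.001 w-0.039 b-0.31 Fy[6.8 1.6 8.1] z-0.3mm op0.36
rows [[-2.5, -11.0, 0.5], [-0.5, -1.5, -0.0], [0.0, -1.0, -0.0], [-0.0, -1.0, -0.0], [-0.5, -0.5, -0.0]] A [0.019 0.03  0.036 0.043 0.047] -> th,w [-0.041 -0.078]
```

```bash
cat > /dev/null; python3 -m jog '{"travel":[[-2.5,-11,0.5],[-0.5,-1.5,0],[0,-1,0]],"dr":[[0,0,0],[0,0,0],[0,0,0]],"jaw":[255,255,255]}' | head -1
python3 m.py 3 -0.07 0.3
```

```text
time: 9.02
t9.02 A0.019 th-0.026 n171 pred-0.029 | est th-0.026 w-0.107 b-0.29 Fy[8.6 6.8 9.9] z0.4mm op0.36
rows [[-1.5, -5.0, -0.5], [0.0, -0.5, -0.0], [-0.0, 0.0, -0.0], [-0.0, 0.0, -0.0], [-0.0, -0.0, -0.0]] A [0.054 0.057 0.057 0.057 0.057] -> th,w [-0.063 -0.042]
```

```bash
python3 -m jog '{"travel":[[-1,-5,-0.5],[0,-0.5,0],[0,0,0]],"dr":[[0,0,0],[0,0,0],[0,0,0]],"jaw":[255,255,255]}' | head -1
python3 m.py 3
python3 -m jog '{"travel":[[0,0,0]],"dr":[[0,0,0]],"jaw":[255]}' | head -1
python3 m.py 1 -0.07 0.3
```

```text
time: 9.32
t9.32 A0.050 th-0.057 n186 pred-0.055 | est th-0.057 w-0.086 b-0.30 Fy[ 8.1  7.8 12.4] z0.7mm op0.36
time: 9.45
t9.45 A0.049 th-0.070 n183 pred-0.068 | est th-0.069 w-0.087 b-0.32 Fy[ 8.1  7.2 12.6] z0.7mm op0.35
rows [[-1.5, -5.0, -1.0], [0.0, 0.5, 0.0], [0.5, 0.5, 0.0], [-0.0, 0.5, 0.0], [-0.0, 0.5, 0.0]] A [0.084 0.081 0.077 0.074 0.07 ] -> th,w [-0.087  0.008]
```

```bash
sed -i 's/^im=read_camera("scene");/im=read_camera("scene");cv2.imwrite("pics\/last.png",cv2.resize(im[160:265,265:405,::-1],None,fx=5,fy=5,interpolation=2));/' m.py
python3 -m jog '{"travel":[[-1,-5,-1],[0,0.5,0],[0.5,0.5,0]],"dr":[[0,0,0],[0,0,0],[0,0,0]],"jaw":[255,255,255]}' | head -1
python3 m.py 3
python3 -m jog '{"travel":[[0,0.5,0]],"dr":[[0,0,0]],"jaw":[255]}' | head -1
python3 m.py 1 -0.07 0.3; cp pics/last.png pics/bal1.png
```

```text
time: 9.75
t9.75 A0.093 th-0.089 n192 pred-0.085 | est th-0.089 w-0.013 b-0.35 Fy[ 6.   3.  11.5] z-0.4mm op0.36
time: 9.88
t9.88 A0.091 th-0.088 n190 pred-0.088 | est th-0.088 w0.027 b-0.35 Fy[ 6.9  0.8 11. ] z-0.4mm op0.36
rows [[0.5, 5.0, 0.5], [-0.0, 0.5, 0.5], [0.0, 0.0, -0.0], [0.0, 0.0, -0.0], [0.0, 0.5, -0.0]] A [0.057 0.054 0.054 0.054 0.05 ] -> th,w [-0.073  0.018]
```

View pics/bal1.png

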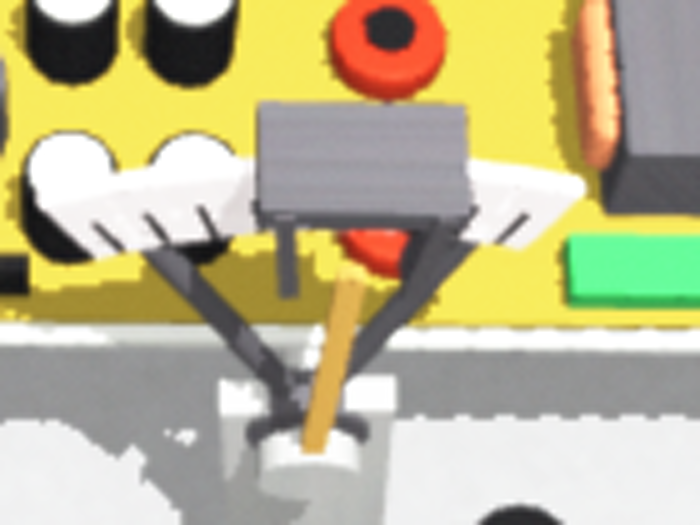

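```bash
python3 -m jog '{"travel":[[0.5,4.5,0.5],[0,0.5,0],[0,0,0]],"dr":[[0,0,0],[0,0,0],[0,0,0]],"jaw":[255,255,255]}' | head -1
python3 m.py 3
python3 -m jog '{"travel":[[0,0,0]],"dr":[[0,0,0]],"jaw":[255]}' | head -1
python3 m.py 1 -0.085 0.3
```

```text
time: 10.18
t10.18 A0.070 th-0.079 n186 pred-0.075 | est th-0.078 w0.039 b-0.38 Fy[ 6.9 -2.2 10.9] z-0.4mm op0.36
time: 10.32
t10.32 A0.071 th-0.070 n183 pred-0.072 | est th-0.071 w0.061 b-0.36 Fy[ 7.4 -3.1  9.8] z-0.4mm op0.35
rows [[1.0, 7.0, 0.5], [-0.5, -0.5, 0.0], [0.0, -1.0, 0.0], [-0.0, -0.5, 0.0], [-0.0, -1.0, 0.0]] A [0.024 0.028 0.034 0.038 0.044] -> th,w [-0.061 -0.022]
```

```bash
python3 -m jog '{"travel":[[1,7,0.5],[-0.5,-0.5,0],[0,-1,0]],"dr":[[0,0,0],[0,0,0],[0,0,0]],"jaw":[255,255,255]}' | head -1
python3 m.py 3
python3 -m jog '{"travel":[[0,-0.5,0]],"dr":[[0,0,0]],"jaw":[255]}' | head -1
python3 m.py 1 -0.085 0.3
```

```text
time: 10.62
t10.62 A0.040 th-0.057 n184 pred-0.058 | est th-0.057 w0.016 b-0.35 Fy[ 6.5 -4.2 10.5] z0.0mm op0.36
time: 10.75
t10.75 A0.042 th-0.056 n182 pred-0.056 | est th-0.056 w-0.001 b-0.35 Fy[ 7. -3. 11.] z0.0mm op0.36
rows [[-0.0, 1.0, 0.0], [-0.5, -1.0, -0.0], [0.0, -0.5, -0.0], [0.0, -0.5, -0.0], [-0.0, -0.5, -0.0]] A [0.035 0.043 0.046 0.049 0.052] -> th,w [-0.067 -0.035]
```

```bash
python3 -m jog '{"travel":[[0,1,0],[-0.5,-1,0],[0,-0.5,0]],"dr":[[0,0,0],[0,0,0],[0,0,0]],"jaw":[255,255,255]}' | head -1
python3 m.py 3
python3 -m jog '{"travel":[[0,-0.5,0],[0,-0.5,0]],"dr":[[0,0,0],[0,0,0]],"jaw":[255,255]}' | head -1
python3 m.py 2 -0.085 0.3
```

```text
time: 11.05
t11.05 A0.044 th-0.059 n183 pred-0.062 | est th-0.060 w-0.024 b-0.34 Fy[ 9.5 -3.7  8.6] z0.0mm op0.36
time: 11.27
t11.27 A0.048 th-0.065 n183 pred-0.066 | est th-0.065 w-0.030 b-0.33 Fy[ 8.2 -1.5  9.5] z0.0mm op0.36
rows [[-0.5, -0.5, -0.0], [0.0, -0.5, -0.0], [0.0, -0.5, -0.0], [0.0, 0.0, -0.0], [0.0, 0.0, -0.0]] A [0.052 0.055 0.058 0.058 0.058] -> th,w [-0.078 -0.019]
```

```bash
python3 -m jog '{"travel":[[0,-0.5,0],[0,-0.5,0],[0,-0.5,0],[0,0,0]],"dr":[[0,0,0],[0,0,0],[0,0,0],[0,0,0]],"jaw":[255,255,255,255]}' | head -1
python3 m.py 4
python3 -m jog '{"travel":[[0,0,0]],"dr":[[0,0,0]],"jaw":[255]}' | head -1
python3 m.py 1 -0.085 0.3
```

```text
time: 11.65
t11.65 A0.054 th-0.076 n186 pred-0.078 | est th-0.076 w-0.026 b-0.32 Fy[ 8.7 -0.9 10.1] z0.0mm op0.36
time: 11.78
t11.78 A0.053 th-0.080 n186 pred-0.080 | est th-0.080 w-0.031 b-0.33 Fy[ 8.1 -1.3 10.1] z0.0mm op0.35
rows [[-0.5, -2.0, -0.0], [-0.0, 0.0, -0.0], [-0.0, 0.5, -0.0], [-0.0, 0.0, -0.0], [0.0, 0.0, -0.0]] A [0.067 0.067 0.064 0.064 0.064] -> th,w [-0.088 -0.002]
```

```bash
python3 -m jog '{"travel":[[-0.5,-2,0],[0,0,0],[0,0.5,0],[0,0,0]],"dr":[[0,0,0],[0,0,0],[0,0,0],[0,0,0]],"jaw":[255,255,255,255]}' | head -1
python3 m.py 4
python3 -m jog '{"travel":[[0,0,0]],"dr":[[0,0,0]],"jaw":[255]}' | head -1
python3 m.py 1 -0.085 0.3
```

```text
time: 12.17
t12.17 A0.060 th-0.092 n185 pred-0.089 | est th-0.092 w-0.029 b-0.35 Fy[ 9.6 -0.   9.9] z0.0mm op0.36
time: 12.3
t12.30 A0.060 th-0.095 n184 pred-0.096 | est th-0.096 w-0.028 b-0.34 Fy[10.5  0.1  8.8] z-0.0mm op0.36
rows [[-0.5, -3.0, -0.0], [-0.0, 0.5, -0.0], [-0.0, 0.5, -0.0], [-0.0, 0.5, -0.0], [0.0, 0.0, -0.0]] A [0.08  0.077 0.073 0.07  0.07 ] -> th,w [-0.098  0.014]
```

```bash
python3 -m jog '{"travel":[[-0.5,-4,0],[0,0.5,0],[0,0.5,0],[0,0,0]],"dr":[[0,0,0],[0,0,0],[0,0,0],[0,0,0]],"jaw":[255,255,255,255]}' | head -1
python3 m.py 4
python3 -m jog '{"travel":[[0,0,0]],"dr":[[0,0,0]],"jaw":[255]}' | head -1
python3 m.py 1 -0.085 0.3
```

```text
time: 12.68
t12.68 A0.071 th-0.102 n187 pred-0.099 | est th-0.102 w0.002 b-0.35 Fy[10.4  2.4  8.4] z0.0mm op0.36
time: 12.82
t12.82 A0.071 th-0.101 n188 pred-0.101 | est th-0.101 w0.007 b-0.36 Fy[10.8  2.2  8.9] z0.0mm op0.36
rows [[-0.5, -0.0, -0.0], [0.5, 0.0, 0.0], [-0.0, 0.5, 0.0], [-0.0, 0.5, 0.0], [-0.0, 0.0, 0.0]] A [0.072 0.071 0.068 0.065 0.065] -> th,w [-0.094  0.018]
```

```bash
python3 -m jog '{"travel":[[0,0,0],[0,0,0],[0,0.5,0],[0,0.5,0]],"dr":[[0,0,0],[0,0,0],[0,0,0],[0,0,0]],"jaw":[255,255,255,255]}' | head -1
python3 m.py 4
python3 -m jog '{"travel":[[0,0,0]],"dr":[[0,0,0]],"jaw":[255]}' | head -1
python3 m.py 1 -0.085 0.3
```

```text
time: 13.2
t13.20 A0.067 th-0.101 n189 pred-0.095 | est th-0.101 w0.001 b-0.39 Fy[10.7  1.2  8.4] z0.0mm op0.36
time: 13.33
t13.33 A0.067 th-0.101 n188 pred-0.101 | est th-0.101 w-0.002 b-0.39 Fy[10.4  1.6  7.9] z-0.0mm op0.35
rows [[-0.5, -1.5, -0.0], [0.0, 0.0, -0.0], [0.0, 0.5, -0.0], [0.0, 0.5, -0.0], [0.0, 0.0, -0.0]] A [0.078 0.078 0.074 0.071 0.071] -> th,w [-0.096  0.019]
```

```bash
python3 -m jog '{"travel":[[-0.5,-2.5,0],[0,0,0],[0,0.5,0],[0,0.5,0]],"dr":[[0,0,0],[0,0,0],[0,0,0],[0,0,0]],"jaw":[255,255,255,255]}' | head -1
python3 m.py 4
python3 -m jog '{"travel":[[0,0,0]],"dr":[[0,0,0]],"jaw":[255]}' | head -1
python3 m.py 1 -0.085 0.3
```

```text
time: 13.72
t13.72 A0.073 th-0.098 n191 pred-0.097 | est th-0.098 w0.019 b-0.39 Fy[12.4  3.4  8. ] z-0.0mm op0.35
time: 13.85
t13.85 A0.073 th-0.095 n190 pred-0.095 | est th-0.095 w0.024 b-0.39 Fy[11.7  3.5  8.6] z0.0mm op0.36
rows [[0.0, 1.5, 0.0], [0.0, 0.0, 0.0], [0.0, 0.0, 0.0], [0.0, 0.0, 0.0], [0.0, 0.0, 0.0]] A [0.064 0.064 0.064 0.064 0.064] -> th,w [-0.086  0.011]
```

```bash
python3 -m jog '{"travel":[[0,2,0],[0,0,0],[0,0,0],[0,0,0]],"dr":[[0,0,0],[0,0,0],[0,0,0],[0,0,0]],"jaw":[255,255,255,255]}' | head -1
python3 m.py 4
python3 -m jog '{"travel":[[0,0,0]],"dr":[[0,0,0]],"jaw":[255]}' | head -1
python3 m.py 1 -0.085 0.3
```

```text
time: 14.23
t14.23 A0.065 th-0.092 n188 pred-0.087 | est th-0.092 w-0.001 b-0.42 Fy[12.8  1.6  8.3] z-0.0mm op0.35
time: 14.37
t14.37 A0.065 th-0.091 n186 pred-0.092 | est th-0.091 w-0.002 b-0.41 Fy[12.4  1.3  7.6] z-0.0mm op0.36
rows [[-0.5, -1.0, -0.0], [0.0, -0.0, -0.0], [0.0, 0.0, -0.0], [0.0, 0.5, -0.0], [0.0, -0.0, -0.0]] A [0.072 0.072 0.072 0.069 0.069] -> th,w [-0.09   0.008]
```

```bash
python3 -m jog '{"travel":[[0,-1.5,0],[0,0,0],[0,0,0],[0,0.5,0]],"dr":[[0,0,0],[0,0,0],[0,0,0],[0,0,0]],"jaw":[255,255,255,255]}' | head -1
python3 m.py 4
python3 -m jog '{"travel":[[0,0,0]],"dr":[[0,0,0]],"jaw":[255]}' | head -1
python3 m.py 1 -0.085 0.3; cp pics/last.png pics/bal2.png
```

```text
time: 14.75
t14.75 A0.070 th-0.089 n191 pred-0.091 | est th-0.089 w0.015 b-0.40 Fy[12.2  1.9  8.5] z0.0mm op0.35
time: 14.88
t14.88 A0.070 th-0.086 n188 pred-0.087 | est th-0.086 w0.022 b-0.40 Fy[11.8  1.8  8.2] z-0.0mm op0.36
rows [[0.0, 2.0, 0.0], [0.0, -0.0, 0.0], [0.0, -0.5, 0.0], [0.0, -0.0, 0.0], [0.0, -0.0, 0.0]] A [0.057 0.057 0.06  0.06  0.06 ] -> th,w [-0.081 -0.002]
```

View pics/bal2.png

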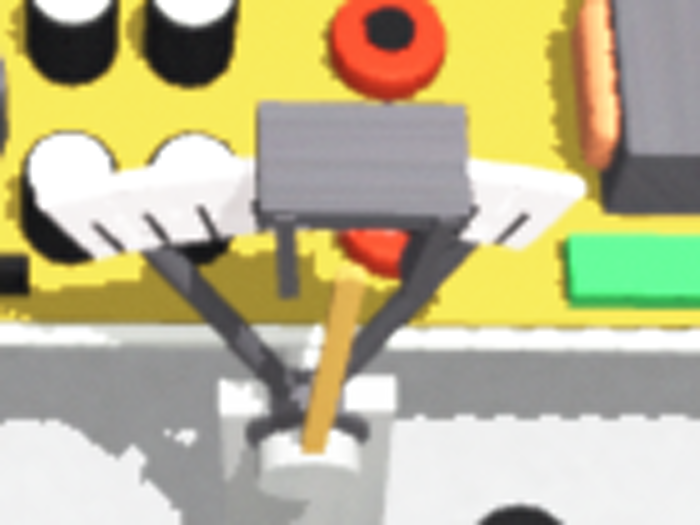

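```bash
python3 -m jog '{"travel":[[0,2,0],[0,0,0],[0,-0.5,0],[0,0,0]],"dr":[[0,0,0],[0,0,0],[0,0,0],[0,0,0]],"jaw":[255,255,255,255]}' | head -1
python3 m.py 4
python3 -m jog '{"travel":[[0,0,0]],"dr":[[0,0,0]],"jaw":[255]}' | head -1
python3 m.py 1 -0.085 0.3
```

```text
time: 15.27
t15.27 A0.064 th-0.082 n185 pred-0.080 | est th-0.082 w0.005 b-0.40 Fy[13.4  2.6  7.7] z-0.0mm op0.35
time: 15.4
t15.40 A0.064 th-0.080 n185 pred-0.081 | est th-0.080 w0.007 b-0.40 Fy[12.   0.5  7.6] z-0.0mm op0.35
rows [[-0.0, 1.0, 0.0], [-0.0, -0.5, 0.0], [-0.0, 0.0, 0.0], [-0.0, -0.0, 0.0], [-0.0, -0.0, 0.0]] A [0.057 0.061 0.061 0.061 0.061] -> th,w [-0.08  -0.007]
```

One more hold period, then start the slow lay‑down plan (ref beyond the rest, speed capped at 0.2).

```bash
python3 -m jog '{"travel":[[0,1,0],[0,-0.5,0],[0,0,0],[0,0,0],[0,0,0]],"dr":[[0,0,0],[0,0,0],[0,0,0],[0,0,0],[0,0,0]],"jaw":[255,255,255,255,255]}' | head -1
python3 m.py 5 -0.085
python3 -m jog '{"travel":[[0,0,0]],"dr":[[0,0,0]],"jaw":[255]}' | head -1
python3 m.py 1 0.4 0.2
```

```text
time: 15.87
t15.87 A0.062 th-0.079 n186 pred-0.080 | est th-0.079 w-0.001 b-0.39 Fy[13.1  1.1  7.8] z-0.0mm op0.36
rows [[-0.0, 0.5, 0.0], [-0.0, -0.5, 0.0], [-0.0, 0.0, 0.0], [-0.0, -0.0, -0.0], [-0.0, -0.0, -0.0]] A [0.059 0.062 0.062 0.062 0.062] -> th,w [-0.081 -0.008]
time: 16.0
t16.00 A0.062 th-0.079 n185 pred-0.079 | est th-0.079 w0.000 b-0.39 Fy[13.   0.6  7.3] z0.0mm op0.36
rows [[-2.0, -11.0, -1.0], [0.5, 3.0, 0.0], [0.5, 2.5, 0.5], [0.0, 2.0, 0.0], [0.5, 1.5, 0.5]] A [0.137 0.116 0.099 0.086 0.076] -> th,w [-0.034  0.178]
```

```bash
python3 -m jog '{"travel":[[-2,-11,-1],[0.5,3,0],[0.5,2.5,0.5],[0,2,0]],"dr":[[0,0,0],[0,0,0],[0,0,0],[0,0,0]],"jaw":[255,255,255,255]}' | head -1
python3 m.py 4 0.4 0.2
```

```text
time: 16.38
t16.38 A0.107 th-0.050 n187 pred-0.043 | est th-0.049 w0.178 b-0.43 Fy[ 8.4 -6.4 11.3] z0.2mm op0.36
rows [[2.0, 6.5, 0.5], [0.5, 1.0, -0.0], [-0.0, 1.0, 0.0], [0.0, 0.5, 0.0], [0.0, 1.0, 0.0]] A [0.062 0.054 0.048 0.045 0.038] -> th,w [0.046 0.209]
```

```bash
python3 -m jog '{"travel":[[2,6.5,0.5],[0.5,1,0],[0,1,0],[0,0.5,0]],"dr":[[0,0,0],[0,0,0],[0,0,0],[0,0,0]],"jaw":[255,255,255,255]}' | head -1
python3 m.py 4 0.4 0.2
```

```text
time: 16.77
t16.77 A0.062 th0.035 n163 pred0.033 | est th0.035 w0.251 b-0.42 Fy[  2.  -10.8  14.1] z0.5mm op0.36
rows [[2.5, 7.0, -0.5], [0.0, 0.5, 0.0], [0.0, 0.5, 0.0], [0.0, 0.5, 0.0], [0.5, 0.5, 0.0]] A [ 0.013  0.01   0.007  0.003 -0.   ] -> th,w [0.147 0.217]
```

```bash
python3 -m jog '{"travel":[[1.5,10,-0.5],[0,1,0],[0,0.5,0]],"dr":[[0,0,0],[0,0,0],[0,0,0]],"jaw":[255,255,255]}' | head -1
python3 m.py 3 0.4 0.2
```

```text
time: 17.07
t17.07 A-0.027 th0.115 n203 pred0.105 | est th0.115 w0.220 b-0.35 Fy[ 5.6 -8.3 10.5] z-1.0mm op0.36
rows [[0.5, -4.0, 1.0], [0.5, 0.5, 0.0], [-0.0, 1.0, 0.0], [0.0, 0.5, 0.0], [0.5, 1.0, 0.0]] A [-0.001 -0.005 -0.011 -0.015 -0.022] -> th,w [0.21  0.208]
```

```bash
python3 -m jog '{"travel":[[0,-1,0.5],[0,0.5,0],[0,1,0]],"dr":[[0,0,0],[0,0,0],[0,0,0]],"jaw":[255,255,255]}' | head -1
python3 m.py 3 0.4 0.2
```

```text
time: 17.37
t17.37 A-0.027 th0.183 n214 pred0.173 | est th0.183 w0.221 b-0.28 Fy[ 6.2 -8.8  8.7] z-1.0mm op0.35
rows [[1.5, 0.5, 1.0], [0.0, 1.0, -0.0], [0.5, 0.5, -0.0], [-0.0, 1.0, -0.0], [0.0, 0.5, -0.0]] A [-0.032 -0.039 -0.043 -0.049 -0.053] -> th,w [0.282 0.21 ]
```

```bash
python3 -m jog '{"travel":[[0.5,3,0.5],[0,1,0],[0,1,0]],"dr":[[0,0,0],[0,0,0],[0,0,0]],"jaw":[255,255,255]}' | head -1
python3 m.py 3 0.4 0.2
```

```text
time: 17.67
t17.67 A-0.057 th0.245 n240 pred0.245 | est th0.245 w0.189 b-0.28 Fy[  6.8 -10.7   8.2] z-0.6mm op0.35
rows [[1.0, -2.5, 0.5], [0.5, 1.0, 0.0], [0.5, 2.5, 0.0], [0.0, 2.0, -0.0], [0.5, 1.5, -0.5]] A [-0.042 -0.049 -0.066 -0.079 -0.089] -> th,w [0.332 0.165]
```

```bash
python3 -m jog '{"travel":[[0,0,0],[0,1,0],[0,1.5,0],[0,0,0]],"dr":[[0,0,0],[0,0,0],[0,0,0],[0,0,0]],"jaw":[255,255,255,255]}' | head -1
python3 m.py 0 0.4 0.2
```

```text
time: 18.05
t18.05 A-0.066 th0.281 n240 pred0.255 | est th0.267 w0.240 b-0.20 Fy[  8.1 -13.9   7.7] z-0.6mm op0.36
rows [[2.0, 2.0, 0.5], [0.5, 1.5, -0.5], [0.0, 1.5, 0.0], [0.5, 1.5, -0.0], [-0.0, 0.5, -0.0]] A [-0.082 -0.092 -0.102 -0.113 -0.116] -> th,w [0.359 0.135]
```

```bash
python3 -m jog '{"travel":[[-1,-7,0],[0,0,0],[0,0,0]],"dr":[[0,0,0],[0,0,0],[0,0,0]],"jaw":[255,255,255]}' | head -1
python3 m.py 0; python3 m.py 0
```

```text
time: 18.35
t18.35 A-0.038 th0.250 n236 pred0.279 | est th0.270 w0.193 b-0.26 Fy[ 8.4 -6.   7. ] z-0.6mm op0.35
t18.40 A-0.038 th0.249 n239 pred0.280 | est th0.272 w0.168 b-0.31 Fy[ 8.  -5.8  7.3] z-0.6mm op0.35
```

```bash
python3 - <<'E'
import json
S=json.load(open("st.json"));S["x"]=[.248,-.03,-.3];S["P"]=[[1e-5,0,0],[0,.003,0],[0,0,.05]];S["plan"]=[];json.dump(S,open("st.json","w"))
E
python3 m.py 0 0.4 0.2
```

```text
t18.45 A-0.038 th0.249 n239 pred0.248 | est th0.248 w-0.030 b-0.30 Fy[ 9.  -6.2  7. ] z-0.6mm op0.36
rows [[-0.0, -10.0, 0.5], [0.5, 3.0, 0.0], [0.5, 2.5, 0.0], [0.5, 2.5, 0.0], [0.5, 2.5, 0.0]] A [ 0.028  0.007 -0.01  -0.027 -0.044] -> th,w [0.289 0.172]
```

```bash
python3 -m jog '{"travel":[[0,-10,0.5],[0.5,3,0],[0.5,2.5,0]],"dr":[[0,0,0],[0,0,0],[0,0,0]],"jaw":[255,255,255]}' | head -1
python3 m.py 3 0.4 0.2
```

```text
time: 18.75
t18.75 A-0.013 th0.272 n244 pred0.262 | est th0.272 w0.176 b-0.24 Fy[ 2.7 -5.2 11.2] z-0.2mm op0.35
rows [[3.0, 8.0, -0.0], [0.5, 2.0, -0.5], [0.5, 1.5, 0.0], [0.0, 1.5, -0.0], [0.5, 0.5, -0.0]] A [-0.069 -0.083 -0.094 -0.103 -0.107] -> th,w [0.355 0.132]
```

```bash
python3 -m jog '{"travel":[[0.5,2,0],[0,0,0],[0,0,0]],"dr":[[0,0,0],[0,0,0],[0,0,0]],"jaw":[255,255,255]}' | head -1
python3 m.py 0;python3 m.py 0
```

```text
time: 19.05
t19.05 A-0.021 th0.282 n234 pred0.281 | est th0.282 w0.202 b-0.24 Fy[ 0.9 -6.8 10.9] z-0.2mm op0.36
t19.10 A-0.021 th0.278 n234 pred0.292 | est th0.288 w0.202 b-0.26 Fy[ 0.2 -6.  10.9] z-0.1mm op0.36
```

```bash
python3 -m jog '{"travel":[[-0.5,-4,0],[0,0,0],[0,0,0]],"dr":[[0,0,0],[0,0,0],[0,0,0]],"jaw":[255,255,255]}' | head -1
python3 m.py 0;python3 -m jog '{"travel":[[0,0,0],[0,0,0]],"dr":[[0,0,0],[0,0,0]],"jaw":[255,255]}' | head -1
python3 m.py 0;cp pics/last.png pics/down1.png
```

```text
time: 19.4
t19.40 A-0.004 th0.292 n236 pred0.298 | est th0.297 w0.215 b-0.27 Fy[ 2.9 -2.7 11.6] z-0.2mm op0.36
time: 19.62
t19.62 A-0.004 th0.290 n236 pred0.308 | est th0.304 w0.229 b-0.30 Fy[ 1.5 -2.  12.1] z-0.2mm op0.36
```

View pics/down1.png

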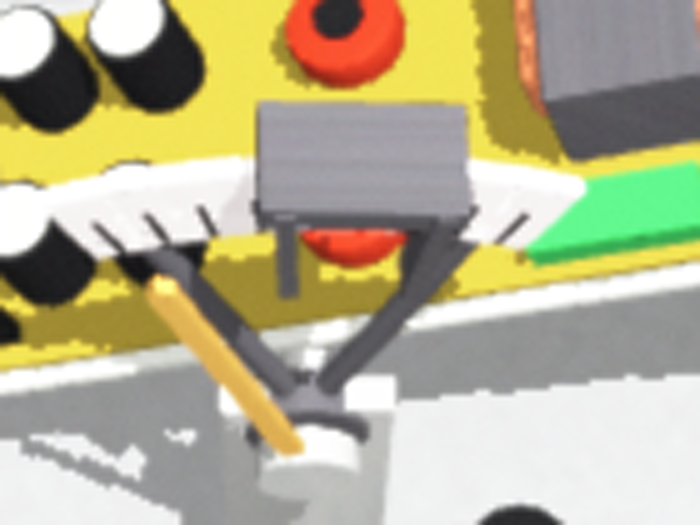

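```bash
python3 -m jog '{"travel":[[-1.7,-9.5,-0.3],[-1.7,-9.5,-1],[-1.7,-9.5,-1.7],[-1.7,-9,-2.2],[-1.6,-9,-2.8]],"dr":[[0,0,0],[0,0,0],[0,0,0],[0,0,0],[0,0,0]],"jaw":[255,255,255,255,255]}' | head -1
python3 m.py 0
python3 -m jog '{"travel":[[-0.5,-2,-1],[0,0,0],[0,0,0],[0,0,0]],"dr":[[0,0,0],[0,0,0],[0,0,0],[0,0,0]],"jaw":[255,255,255,255]}'
python3 m.py 0
```

```text
time: 20.08
t20.08 A0.292 th0.306 n222 pred0.317 | est th0.315 w0.251 b-0.31 Fy[5.9 7.8 8.7] z-2.7mm op0.35
time: 20.47
eef_pos: [0.4591, 0.0164, 0.2363]
tcp_rot: [0.996, -0.088, 0.006, -0.003]
contact_force: [3.5, 3.4, 9.5]
opening: 0.359
t20.47 A0.311 th0.305 n226 pred0.331 | est th0.328 w0.421 b-0.33 Fy[3.5 3.4 9.5] z-2.3mm op0.36
```

```bash
python3 -m jog '{"travel":[[0,0,0],[0,0,0],[0,0,0],[0,0,0],[0,0,0]],"dr":[[0,0,0],[0,0,0],[0,0,0],[0,0,0],[0,0,0]],"jaw":[120,60,0,0,0]}'
python3 -m jog '{"travel":[[0,0,0],[0,0,0],[0,0,0],[0,0,0],[0,0,0]],"dr":[[0,0,0],[0,0,0],[0,0,0],[0,0,0],[0,0,0]],"jaw":[0,0,0,0,0]}'
python3 - <<'E'
from h import *
a=read_camera("scene")[20:270,200:430];b=read_camera("side")[90:340,100:350]
cv2.imwrite("pics/c9.png",cv2.resize(np.hstack([a,b])[...,::-1],None,fx=1.6,fy=1.6))
E
```

```text
time: 20.93
eef_pos: [0.4549, 0.0155, 0.2314]
tcp_rot: [0.996, -0.087, -0.001, 0.0]
contact_force: [0.8, -0.4, -0.1]
opening: 1.001
time: 21.35
eef_pos: [0.4555, 0.0157, 0.2323]
tcp_rot: [0.996, -0.087, 0.0, 0.0]
contact_force: [1.3, 0.2, 0.0]
opening: 0.997
```

View pics/c9.png

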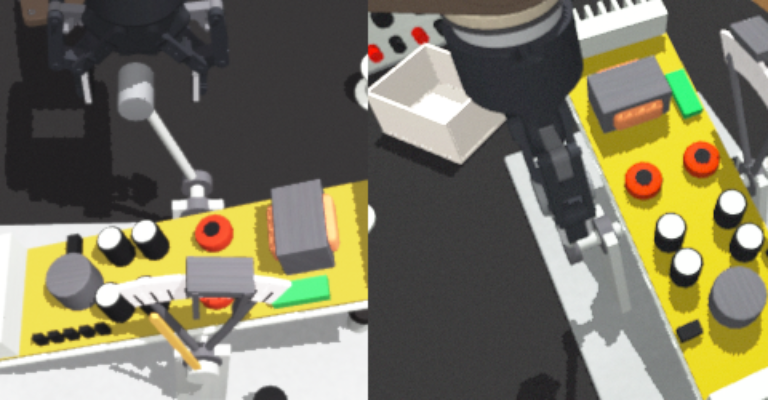

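The fingers are open on both sides of the free knob (knob at about (136,92), fingers at x of about 85 and 198). The board's right end is down. Next I lift straight up.

```bash
python3 -m jog '{"travel":[[0,0,15],[0,0,20],[0,0,25],[0,0,25],[0,0,25]],"dr":[[0,0,0],[0,0,0],[0,0,0],[0,0,0],[0,0,0]],"jaw":[0,0,0,0,0]}'
python3 -m jog '{"travel":[[0,0,20],[0,0,0],[0,0,0],[0,0,0],[0,0,0]],"dr":[[0,0,0],[0,0,0],[0,0,0],[0,0,0],[0,0,0]],"jaw":[0,0,0,0,0]}'
python3 m.py 0;python3 -m jog '{"travel":[[0,0,0],[0,0,0],[0,0,0],[0,0,0],[0,0,0]],"dr":[[0,0,0],[0,0,0],[0,0,0],[0,0,0],[0,0,0]],"jaw":[0,0,0,0,0]}'; python3 m.py 0
python3 - <<'E'
from h import *
im=read_camera("scene")[:300,150:500]
cv2.imwrite("pics/c10.png",cv2.resize(im[...,::-1],None,fx=2,fy=2))
for A in(.27,.32,.37): print(A,((proj("scene",knob(A))[0]-[150,0])*2).round(1))
E
```

```text
time: 21.87
eef_pos: [0.4553, 0.0157, 0.3434]
tcp_rot: [0.996, -0.087, -0.0, -0.0]
contact_force: [-0.3, -1.2, -0.6]
opening: 0.999
time: 22.28
eef_pos: [0.4549, 0.0158, 0.3604]
tcp_rot: [0.996, -0.087, -0.002, -0.0]
contact_force: [0.6, 0.7, 1.1]
opening: 1.001
t22.28 A0.321 th0.305 n225 pred0.353 | est th0.347 w0.588 b-0.37 Fy[0.6 0.7 1.1] z122.3mm op1.00
time: 22.75
eef_pos: [0.4555, 0.0156, 0.3623]
tcp_rot: [0.996, -0.087, -0.0, -0.0]
contact_force: [0.0, 0.3, 0.1]
opening: 1.002
t22.75 A0.321 th0.306 n224 pred0.380 | est th0.372 w0.747 b-0.42 Fy[0.  0.3 0.1] z124.2mm op1.00
0.27 [287.8 150.9]
0.32 [277.6 153.2]
0.37 [267.7 155.9]
```

View pics/c10.png

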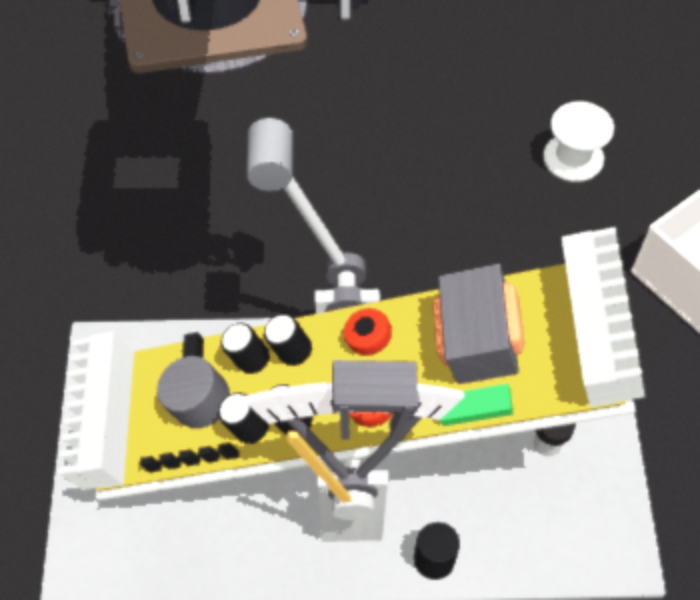

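```bash
python3 -c "
from plant import *
print(sign_off())"
```

```text
the job is handed in; nothing more can be done
None
```

I raised the board with the lever, held its pointer between the prongs for over 6 s, laid it on its other rest and let go. The job is handed in; no verdict was reported.

- **Balance:** From about t = 9.0 s to 16.4 s the camera read the tilt between -0.102 and -0.026 rad. I put the clip at about -0.08 rad; my estimates ran from -0.07 to -0.10, because one prong is hidden behind a strut. That keeps the pointer within 0.1 rad of the middle for about 7.4 s whichever is right.
- **Speed:** The highest speed I estimated while following the motion was about 0.37 rad/s, during the lift. I mistrust the larger figures (up to 0.75 rad/s) printed after the board landed. By then the estimator no longer matched a resting board, and the camera reading was steady.
- **Lay-down:** This was not one smooth motion. At about 18 s the reading peaked at 0.28 rad and fell back to 0.25. I can't tell whether the board stopped short or bounced off the rest. I eased it on again, and it settled.
- **Final checks:** The tilt read 0.305 and then 0.306 rad, 0.47 s apart. My readings run low on this side, so I take that as the rest at 0.32. The lever stood free at about 0.36 rad absolute, roughly 0.04 rad from its spring's rest. The clip looked unmoved in the pictures. The gripper was open, about 0.1 m above the knob, and the tool force was about zero.

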